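# Charge a grinding jar from the ball dispenser

## Robot

A 6-joint arm with a two-finger parallel gripper is mounted at the origin on a cart in front of the work surface, level with it; the furniture and walls round the work are solid. World frame = base frame: x ahead of the robot, y to its left, z up, the work surface at z = 0. Lengths are in mm, angles in rad, forces in N, time in s.
With the tool pointing down it reaches from about 275 to 750 mm from the base axis. Payload 10.2 kg.
Tool frame: the origin (TCP) lies between the finger pads; the fingertips stand 17 mm ahead of it and the grasp point (between the pads) lies 2 mm behind it; z points along the fingers, y is the line along which they close (so a half turn about z gives the same grasp; the last joint's range is limited). The gripper opens to 85 mm and grips with 20 to 120 N. Pads are 22 mm wide; open, the fingers measure 114 mm over their backs; the gripper's body (76 mm by 85 mm) begins 54 mm behind the grasp point. The pads swing forward as they close: fully open they stand 13 mm farther back than shut.
Start: joints at [0.915, 0.313, 1.498, -0, 1.331, -0.223], TCP at [220.206, 476.593, 248.294] pointing down, gripper open.
Joint ranges: [-2.94, 2.94], [-0.97, 2.17], [0.19, 2.56], [-1.23, 4.37], [0.02, 3.11], [-2.88, 2.88]. Speed limits (rad/s): [2.39, 2.39, 3.01, 3.14, 3.14, 3.14].

## Interface

Orientations are given as a unit quaternion [w, x, y, z].
In Python, from rig import * gives the robot as it stands.
- The arm moves only by the tool step_arm, never from a script. Its argument "commands" is text: rows parted by semicolons, each of 7 numbers parted by spaces: the opening, from 0 (shut) to 1 (fully open), then the shift along the tool's x, y, z in cm, then the turn, a rotation vector about the tool's x, y, z in rad. In form: hand x y z rx ry rz; .... A call has 1 to 20 rows; each row is the pose to reach, as a shift and turn from the pose commanded when the call began, along the tool's axes at that moment; what a row does not reach only later rows make up. A row lasts 1/12 s, in which the tool goes at most 41.7 mm and 7.16 degrees, less where a joint would pass 70% of its speed; a pose out of reach is approached as far as the arm can. A call with a gripper value outside its range is refused whole. The fingers move at their own pace and stop on an object; "newtons" is the grip in N (left out, the last holds). Time passes only in rows, so rows that repeat a pose let the fingers close. It gives the time, the measured TCP pose, the force, the opening and the grip force at its end, in the units of the state.
- sense(): the state, without advancing time (a new reading comes with each control period).
- capture(name): name is "scene" or "top" or "wrist"; returns the picture (384x512x3 uint8, red, green, blue); there is no depth.
- camera_model(name): a dict with "mtx" (3x3 intrinsics, pixels), "eye" and "rotation" of the camera in the world. Camera axes: x right, y down, z forward; pixel columns grow to the right and rows downward; lengths in mm; the calibration is good to about 2 mm. A picture is of the moment at which its call begins: read the wrist's pose just before it. camera_model takes no time and is no camera call; for the wrist camera it gives the pose at the moment of the call.
- finish_job(): hands the job in; it is judged then, once.
Trained networks look in the newest picture that a camera, given by its name, has taken for a name from the list of things; names that differ only in an ending like _2 or _b are one class to them, and where a whole thing is asked for, a point or a joint stands for the part that bears it (a point fixed in the world has none). Each returns a list of dicts, best first, with "score" (0 to 1); they miss things now and then, are a little off and sometimes report something else, mostly with a low value. They report only what shows in the picture. A call takes as long as a camera call. They do not tell look-alikes from the thing itself.
- search_frame(camera, label): "rect" ([centre column, centre row, width, height] in pixels, round what is visible of it).
- trace(camera, label): "mask" (384x512 bool, what is visible of it) and "rect" ([centre column, centre row, width, height] in pixels, round what is visible of it).
- spot_point(camera, label): "xy" ([column, row] in pixels: a listed point, or the origin of a listed thing).
The state is a dict: "time_s": time; "joints": joint angles; "dq": joint speeds; "tau": joint torques, N m; "eef_pos": TCP position; "ee_rot": TCP orientation; "force": force on the tool from outside, world axes, zero at the start; "wrist_torque": the same for the moment, N m; "grip_width": opening from 0.0 (shut) to 1.0 (fully open); "grip_force": force on a finger pad.
Only numpy, scipy, OpenCV 4.12 (cv2) and the standard library are available. Lean on these libraries where they do the work, as an engineer would, in place of code of your own. Each camera call takes 0.05 s, during which the arm holds its last target. There are 200 camera calls.

## Task

Charge the steel grinding jar with four balls by pushing and pressing alone: nothing is picked up, and the fingers keep off the balls. Push the jar along the counter until it is fully home in the cradle under the dispenser's outlet, then press the lever's thumb plate all the way down and keep it down until the two balls that the gate lets out lie in the jar. Let the lever come right back up so that the next two balls roll down to the gate, press it once more in the same way, and let it come back up; the last two balls stay in the dispenser and the things standing around stay where they are.

Things in the scene. Friction and masses are not known exactly. Their poses are not given: they have to be found in the camera images.
- dispenser: ball dispenser fixed to the counter: grey foot 76 mm wide, 12 mm high, sloping ball track 28 mm wide with clear cheeks on two posts. Origin on the counter below the gate; +x level, pointing up the track away from the outlet; +y the thumb plate's side; z up. Track floor rises 12 degrees, from 63 mm above the counter at the lip (x = -14 mm) to 95 mm at the rear (x = 130 mm); rear cap 117 mm high
- seat (a point): point on the counter 36 mm in front (-x) of the dispenser's origin, axes as the dispenser's: the jar's axis stands here when the jar is home, against the cradle's back stop (26 mm high, 33 mm behind this point)
- cradle_mouth (a point): point on the counter in the middle of the open mouth of the cradle, 32 mm in front (-x) of the seat, axes as the dispenser's. The cradle is two fences 14 mm high, 72 mm apart inside from the back stop to 9 mm in front of the seat, then flaring to about 100 mm apart at this mouth; the jar enters along +x
- jar: open steel grinding jar, round, 66 mm across, 48 mm high, wall 5 mm, floor 6 mm, 0.3 to 0.5 kg. Origin at the centre of its underside, z up. It starts on the counter 66 to 94 mm in front of the seat and up to 16 mm to either side; sliding it takes 1.5 to 4 N
- lever (a joint): rocking lever, rad: 0 = at rest, gate down, thumb plate up (a spring brings it back here when let go); 0.54 = thumb plate down on its stop, gate up. The gate lets balls pass above about 0.4. While the plate is down a pin holds back the third ball of the row, so a full stroke lets out two balls, in a second or so; when it returns, the rest roll down to the gate
- thumb_plate (a point): centre of the upper face of the lever's black ribbed thumb plate, 30 mm along the track by 40 mm across, 40 mm to the +y side of the track's middle; z normal to the plate, x along the track away from the outlet, tilted up 12 degrees at rest. 112 mm above the counter at rest; swings 30 mm down and 8 mm on toward the rear to the stop. It needs about 1 N at first and 3 N at the bottom
- gate_edge (a point): middle of the lower edge of the steel gate blade, 18 mm wide, at the lever's other end; at rest 11 mm above the track floor, in front of the first ball
- ball_1: polished steel ball, 20 mm across, number 1 of 6 in the row on the track, counted from the gate; origin at its centre (78 mm above the counter when waiting at the gate, 16 mm on the jar floor)
- ball_2: polished steel ball, 20 mm across, number 2 of 6 in the row on the track, counted from the gate; origin at its centre (78 mm above the counter when waiting at the gate, 16 mm on the jar floor)
- ball_3: polished steel ball, 20 mm across, number 3 of 6 in the row on the track, counted from the gate; origin at its centre (78 mm above the counter when waiting at the gate, 16 mm on the jar floor)
- ball_4: polished steel ball, 20 mm across, number 4 of 6 in the row on the track, counted from the gate; origin at its centre (78 mm above the counter when waiting at the gate, 16 mm on the jar floor)
- ball_5: polished steel ball, 20 mm across, number 5 of 6 in the row on the track, counted from the gate; origin at its centre (78 mm above the counter when waiting at the gate, 16 mm on the jar floor)
- ball_6: polished steel ball, 20 mm across, number 6 of 6 in the row on the track, counted from the gate; origin at its centre (78 mm above the counter when waiting at the gate, 16 mm on the jar floor)
- jar_lid: the jar's round steel lid, lying on the counter, 68 mm across, 22 mm high with its knob, 0.2 kg; origin at the centre of its underside; leave it where it is
- mortar: white porcelain mortar, 83 mm across, 50 mm high; origin at the centre of its underside; leave it where it is
- sample_bottle: white plastic bottle with black cap, 56 mm square, 123 mm high; origin at the centre of its underside; leave it where it is
- dark_bottle: dark brown bottle with black cap, 50 mm across, 92 mm high; origin at the centre of its underside; leave it where it is
- spatula: slim steel spatula with black grip, 173 mm long, 9 mm high, lying along its own y axis; origin at the middle of its underside; leave it where it is
Things that resemble listed ones, but are neither listed nor needed, are in the scene too. There is more than one size of the dispenser; the job needs the larger.

How it is judged:
By the outcome, as a careful person would: the job done as asked, in the order asked, and still so for the second after the job is handed in, with the robot touching nothing.
It also fails if it takes over 51 s, if anything falls off the work surface, if the arm or the gripper's body presses on something with over 40 N, if the wrist force passes 120 N, or if a joint passes its speed limit or range.

## Working session

There is one attempt and no reset: what is moved stays moved. The work goes in short steps, Python scripts to look and compute and a tool call to move; the robot and the scene stay as the last step left them, time stands still between calls to the robot, and variables do not carry over. Pictures are saved under pics/ and viewed, at most 11 in all, crops included, and the job is handed in when it is done.

Besides the shell and the picture viewer there is one more tool, called after "Call:" by a JSON object that holds its "fn" and its "kwargs". step_arm: Moves the arm, as the interface text tells. Its arguments: {"type":"object","properties":{"commands":{"type":"string"},"newtons":{"type":"number"}},"required":["commands"]}

```bash
mkdir -p pics; cat > h.py <<'E'
from rig import *
import numpy as np, cv2
from scipy.spatial.transform import Rotation as R
def ray(cam,uv):
    m=camera_model(cam);K=np.array(m["mtx"]);Rm=np.array(m["rotation"]);e=np.array(m["eye"])
    d=Rm@np.linalg.solve(K,[uv[0],uv[1],1.]);return e,d
def at(cam,uv,z=0):
    e,d=ray(cam,uv);return e+d*(z-e[2])/d[2]
def proj(cam,p):
    m=camera_model(cam);q=np.array(m["rotation"]).T@(np.array(p,float)-m["eye"]);q=np.array(m["mtx"])@q;return q[:2]/q[2]
def save(n,im): cv2.imwrite("pics/"+n,im[:,:,::-1])
E
python3 - <<'E'
from h import *
a=capture("scene");b=capture("top")
save("scene.png",a);save("top.png",b)
for c in("scene","top"):
    m=camera_model(c);print(c,np.round(m["eye"]),np.round(m["rotation"],2).tolist(),np.round(m["mtx"],0).tolist())
for c in("top","scene"):
  for l in("jar","seat","cradle_mouth","dispenser","thumb_plate","gate_edge"):
    for d in spot_point(c,l)[:3]:
        z={"thumb_plate":112,"gate_edge":75}.get(l,0)
        print(c,l,round(d["score"],2),np.round(d["xy"]),np.round(at(c,d["xy"],z)))
print(sense())
E
```

```text
scene [-122.  866.  748.] [0.17, -0.3, 0.82, -0.45] [[414.0, 0.0, 253.0], [0.0, 414.0, 195.0], [0.0, 0.0, 1.0]]
top [ 453.   88. 1217.] [-0.03, 0.72, -0.7, 0.02] [[346.0, 0.0, 255.0], [0.0, 346.0, 189.0], [0.0, 0.0, 1.0]]Traceback (most recent call last):
  File "<stdin>", line 10, in <module>
  File "h.py", line 8, in at
    e,d=ray(cam,uv);return e+d*(z-e[2])/d[2]
        ~~~^^^^^^^^
  File "h.py", line 6, in ray
    d=Rm@np.linalg.solve(K,[uv[0],uv[1],1.]);return e,d
      ~~^~~~~~~~~~~~~~~~~~~~~~~~~~~~~~~~~~~~
ValueError: matmul: Input operand 1 has a mismatch in its core dimension 0, with gufunc signature (n?,k),(k,m?)->(n?,m?) (size 3 is different from 4)
```

```bash
sed -i 's/Rm=np.array(m\["rotation"\])/Rm=rot(m)/; s/np.array(m\["rotation"\]).T/rot(m).T/' h.py; cat >> h.py <<'E'
def rot(m):
    q=m["rotation"];return R.from_quat([q[1],q[2],q[3],q[0]]).as_matrix()
E
python3 - <<'E'
from h import *
a=cv2.imread("pics/scene.png");b=cv2.imread("pics/top.png")
for c in("top","scene"):
  for l in("jar","seat","cradle_mouth","dispenser","thumb_plate","gate_edge"):
    for d in spot_point(c,l)[:3]:
        z={"thumb_plate":112,"gate_edge":75}.get(l,0)
        print(c,l,round(d["score"],2),np.round(d["xy"]),np.round(at(c,d["xy"],z)))
s=sense();print(s["eef_pos"],s["ee_rot"],s["time_s"],s["grip_width"])
E
```

```text
top jar 0.8 [283. 191.] [529.   3.   0.]
top jar 0.54 [216. 178.] [570. 239.   0.]
top jar 0.42 [225. 178.] [571. 208.   0.]
top seat 0.89 [260. 188.] [540.  85.   0.]
top seat 0.77 [155. 199.] [489. 452.   0.]
top cradle_mouth 0.95 [159. 200.] [486. 438.   0.]
top cradle_mouth 0.82 [266. 188.] [538.  62.   0.]
top dispenser 0.77 [148. 198.] [491. 477.   0.]
top thumb_plate 0.46 [221. 189.] [523. 209. 112.]
top thumb_plate 0.43 [122. 198.] [486. 526. 112.]
top thumb_plate 0.23 [226. 217.] [437. 190. 112.]
top gate_edge 0.75 [248. 182.] [553. 124.  75.]
top gate_edge 0.63 [142. 197.] [494. 474.  75.]
scene jar 0.75 [209. 282.] [463. 363.   0.]
scene jar 0.52 [276. 206.] [542. -15.   0.]
scene seat 0.7 [173. 297.] [492. 456.   0.]
scene cradle_mouth 0.7 [184. 297.] [473. 437.   0.]
scene dispenser 0.79 [162. 303.] [498. 485.   0.]
scene thumb_plate 0.49 [144. 296.] [449. 553. 112.]
scene gate_edge 0.8 [165. 286.] [471. 485.  75.]
[220.20941064 476.59688228 248.30131929] [6.46077277e-07 2.14713518e-01 9.76677073e-01 9.78052700e-06] 0.75 0.9971118144845187
```

View pics/scene.png

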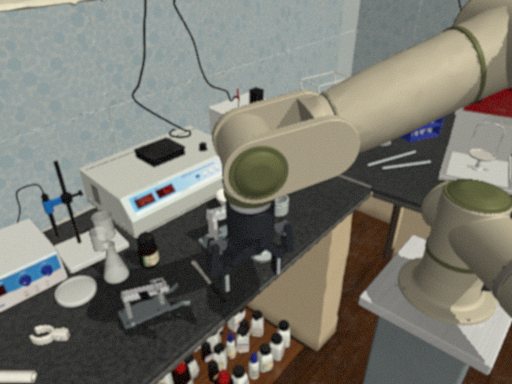

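View pics/top.png

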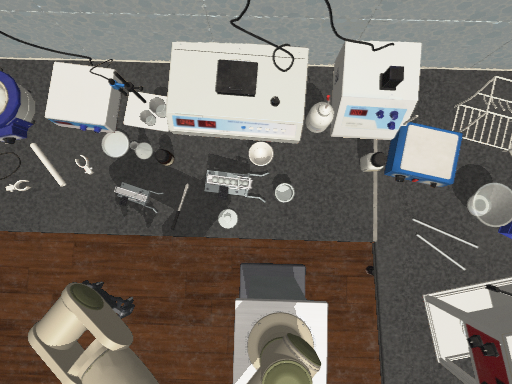

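Top view: the larger dispenser is at (230,183) and its look-alike, a smaller one, at (133,193). The jar is at (284,191). It could be confused with the mortar (260,153), the lid (228,218), or beakers (115,144) and (488,203). I'll check with a close crop.

```bash
python3 - <<'E'
from h import *
b=cv2.imread("pics/top.png")[140:240,190:310]
cv2.imwrite("pics/c1.png",cv2.resize(b,None,fx=6,fy=6,interpolation=cv2.INTER_CUBIC)[:600])
E
```

```text
(no output)
```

View pics/c1.png

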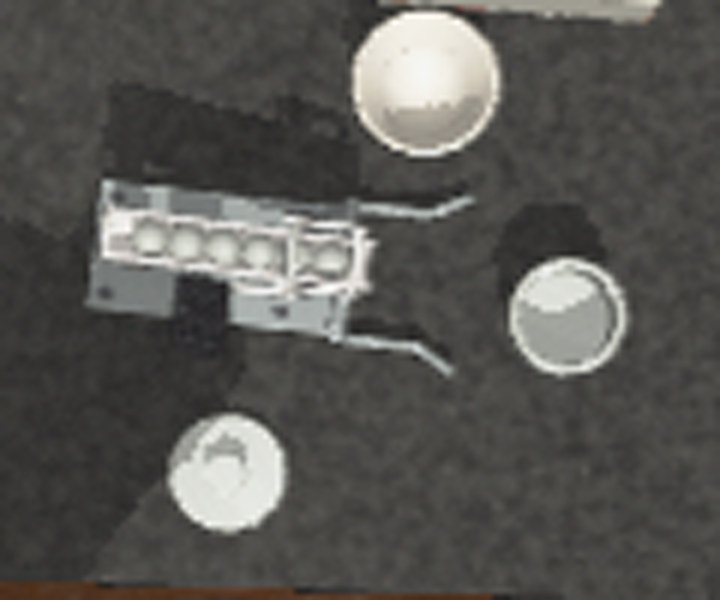

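The crop shows the larger dispenser with its outlet pointing right and its cradle mouth at crop (462,286). The black thumb plate is at (205,310), on the robot's side. The 66 mm jar is at (568,315). The lid (228,472) and mortar (425,83) are clear of the path. Next I'll fit the pose.

```bash
python3 - <<'E'
from h import *
from scipy.optimize import least_squares
C=lambda u,v:np.array([190+(u+.5)/6-.5,140+(v+.5)/6-.5])
P=[((-68,50,14),C(452,372)),((-68,-50,14),C(472,200)),((-45,37,14),C(415,345)),((-45,-37,14),C(430,213))]
for k,uv in zip((1,3,4,5,6),((330,257),(262,250),(225,246),(188,241),(150,237))):
    P.append(((8.5+19.56*(k-1),0,78+4.16*(k-1)),C(*uv)))
def W(p,q):
    c,s=np.cos(p[2]),np.sin(p[2]);return np.array([p[0]+c*q[0]-s*q[1],p[1]+s*q[0]+c*q[1],q[2]])
f=lambda p:np.concatenate([proj("top",W(p,q))-uv for q,uv in P])
r=least_squares(f,[540,130,1.5],x_scale=[10,10,.1]);p=r.x
print("pose",p.round(3),(r.fun.reshape(-1,2)).round(1).tolist())
for n,q in dict(seat=(-36,0,0),mouth=(-68,0,0),plate=(0,40,112)).items(): print(n,W(p,q).round(1))
j=at("top",C(568,315),48);print("jar",j.round(1), "lid",at("top",C(228,472),12).round(1),"mortar",at("top",C(425,83),50).round(1))
c,s=np.cos(p[2]),np.sin(p[2]);d=j[:2]-p[:2];print("jar in disp",(c*d[0]+s*d[1]).round(1),(-s*d[0]+c*d[1]).round(1))
pl=at("top",C(205,312),112);d=pl[:2]-p[:2];print("plate seen",pl,(c*d[0]+s*d[1]).round(1),(-s*d[0]+c*d[1]).round(1))
s=sense();q=s["ee_rot"];print(R.from_quat([q[1],q[2],q[3],q[0]]).as_matrix().round(3).tolist())
E
```

```text
pose [548.022 127.162   1.481] [[0.5, -0.3], [0.5, -0.1], [0.5, -0.3], [0.5, 0.7], [-0.0, 0.5], [-0.6, 0.0], [-0.5, -0.1], [-0.4, -0.1], [-0.2, -0.2]]
seat [544.8  91.3   0. ]
mouth [541.9  59.4   0. ]
plate [508.2 130.8 112. ]
jar [523.8   1.8  48. ] lid [429.7 193.5  12. ] mortar [653.1  85.8  50. ]
jar in disp -127.1 12.9
plate seen [516.22376419 199.89842155 112.        ] 69.6 38.2
[[-0.908, 0.419, 0.0], [0.419, 0.908, 0.0], [0.0, 0.0, -1.0]]
```

Call:
{"fn": "step_arm", "kwargs": {"commands": "0.47 -50 -37.5 5 0 0 1.227;0.47 -50 -37.5 5 0 0 1.227;0.47 -50 -37.5 5 0 0 1.227;0.47 -50 -37.5 5 0 0 1.227;0.47 -50 -37.5 5 0 0 1.227;0.47 -50 -37.5 5 0 0 1.227;0.47 -50 -37.5 5 0 0 1.227;0.47 -50 -37.5 5 0 0 1.227;0.47 -50 -37.5 5 0 0 1.227;0.47 -50 -37.5 5 0 0 1.227;0.47 -50 -37.5 5 0 0 1.227;0.47 -50 -37.5 5 0 0 1.227;0.47 -50 -37.5 5 0 0 1.227;0.47 -50 -37.5 5 0 0 1.227;0.47 -50 -37.5 5 0 0 1.227;0.47 -50 -37.5 5 0 0 1.227;0.47 -50 -37.5 5 0 0 1.227;0.47 -50 -37.5 5 0 0 1.227;0.47 -50 -37.5 5 0 0 1.227;0.47 -50 -37.5 5 0 0 1.227"}}

```text
time_s: 2.42
eef_pos: [516.5, -72.3, 198.7]
ee_rot: [0.0, 0.737, 0.676, 0.0]
force: [0.5, 1.2, -0.2]
grip_width: 0.471
grip_force: 0.0
```

```bash
python3 - <<'E'
from h import *
w=capture("wrist");m=camera_model("wrist");save("w1.png",w)
print(m["eye"],rot(m).round(2).tolist())
p=[548.0,127.2,1.481]
def W(q):
    c,s=np.cos(p[2]),np.sin(p[2]);return np.array([p[0]+c*q[0]-s*q[1],p[1]+s*q[0]+c*q[1],q[2]])
for q in((-68,50,14),(-68,-50,14),(-45,37,14),(-45,-37,14),(8.5,0,78),(-14,0,63),(70,40,112),(-36,0,0)):print(q,proj("wrist",W(q)).round(1))
print("jar rim",proj("wrist",(523.8,1.8,48)).round(1))
E
```

```text
[522.09936467   6.81052802 323.5544066 ] [[1.0, -0.08, -0.03], [-0.09, -0.95, -0.31], [0.0, 0.31, -0.95]]
(-68, 50, 14) [223.6  47.8]
(-68, -50, 14) [320.6  48. ]
(-45, 37, 14) [235.7  22.3]
(-45, -37, 14) [309.4  22.5]
(8.5, 0, 78) [278.8 -88.4]
(-14, 0, 63) [276.6 -39.7]
(70, 40, 112) [ 210.9 -280.9]
(-36, 0, 0) [272.   16.4]
jar rim [259.6 108.4]
```

View pics/w1.png

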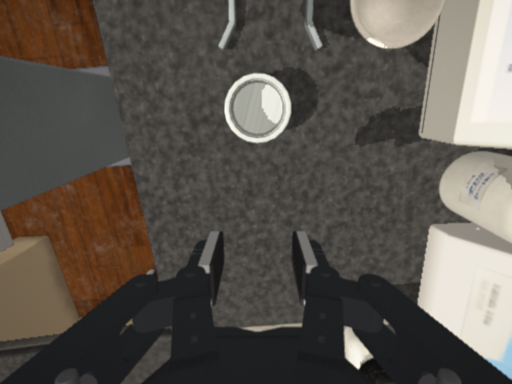

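The wrist view has the fence ends at (221,48) and (319,48) and the jar at (258,108), within 2 px of the predictions. Now to lower behind the jar.

Call:
{"fn": "step_arm", "kwargs": {"commands": "0.47 0 0 4 0 0 0;0.47 0 0 8 0 0 0;0.47 0 0 12 0 0 0;0.47 0 0 15 0 0 0;0.47 0 0 16 0 0 0;0.47 1.5 0 16 0 0 0;0.47 3 0 16 0 0 0;0.47 3.5 0.1 16 0 0 0;0.47 4 0.2 16 0 0 0;0.47 4.5 0.3 16 0 0 0;0.47 5 0.4 16 0 0 0;0.47 5.5 0.5 16 0 0 0;0.47 6 0.65 16 0 0 0;0.47 6.5 0.8 16 0 0 0;0.47 7 0.95 16 0 0 0;0.47 7.5 1.1 16 0 0 0;0.47 8 1.2 16 0 0 0;0.47 8.5 1.3 16 0 0 0;0.47 9 1.35 16 0 0 0;0.47 9.5 1.35 16 0 0 0"}}

```text
time_s: 4.13
eef_pos: [539.6, 19.4, 39.1]
ee_rot: [0.001, 0.738, 0.675, 0.0]
force: [-0.2, -6.2, 3.9]
grip_width: 0.471
grip_force: 3.1
```

```bash
python3 - <<'E'
from h import *
s=sense();print(s["eef_pos"],s["force"]);save("w2.png",capture("wrist"))
for d in spot_point("wrist","jar")[:2]: print(d,at("wrist",d["xy"],0))
E
```

```text
[539.55799775  19.38626197  39.13953668] [-0.15868355 -6.18823869  3.94646462]
{'xy': [258.8, 177.1], 'score': 0.8} [542.06655124  55.16257229   0.        ]
```

View pics/w2.png

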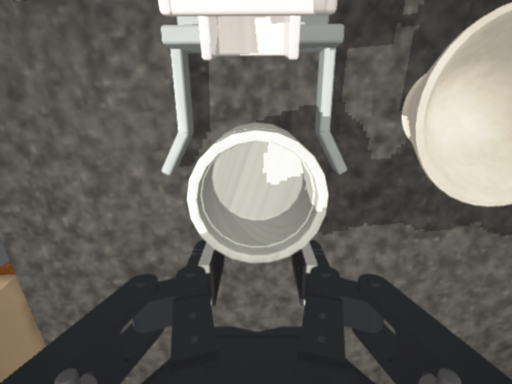

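The jar at (258,195) sits centred between the flares, with the fences at columns 183 and 328. About 35 mm remains.

Call:
{"fn": "step_arm", "kwargs": {"commands": "0.47 0.5 0 0 0 0 0;0.47 1 0 0 0 0 0;0.47 1.5 -0.05 0 0 0 0;0.47 2 -0.1 0 0 0 0;0.47 2.4 -0.1 0 0 0 0;0.47 2.8 -0.1 0 0 0 0;0.47 3.1 -0.1 0 0 0 0;0.47 3.3 -0.1 0 0 0 0;0.47 3.3 -0.1 0 0 0 0"}}

```text
time_s: 4.98
eef_pos: [541.0, 52.7, 38.7]
ee_rot: [0.0, 0.738, 0.675, 0.0]
force: [0.3, -2.0, 3.9]
grip_width: 0.47
grip_force: 1.8
```

Call:
{"fn": "step_arm", "kwargs": {"commands": "0.47 0.1 0 0 0 0 0;0.47 0.2 0 0 0 0 0;0.47 0.2 0 0 0 0 0"}}

```text
time_s: 5.23
eef_pos: [541.1, 54.4, 38.6]
ee_rot: [0.0, 0.738, 0.675, 0.0]
force: [0.3, -5.1, 4.3]
grip_width: 0.471
grip_force: 2.8
```

Call:
{"fn": "step_arm", "kwargs": {"commands": "0.47 0.1 0 0 0 0 0;0.47 0.2 0 0 0 0 0;0.47 0.2 0 0 0 0 0"}}

```text
time_s: 5.48
eef_pos: [541.3, 56.4, 38.7]
ee_rot: [0.0, 0.738, 0.675, 0.0]
force: [-0.2, -5.4, 5.1]
grip_width: 0.475
grip_force: 2.9
```

```bash
python3 - <<'E'
from h import *
s=sense();print(s["eef_pos"],s["force"]);save("w3.png",capture("wrist"))
E
```

```text
[541.32372442  56.39614877  38.66202304] [-0.19638462 -5.41440112  5.12533537]
```

View pics/w3.png

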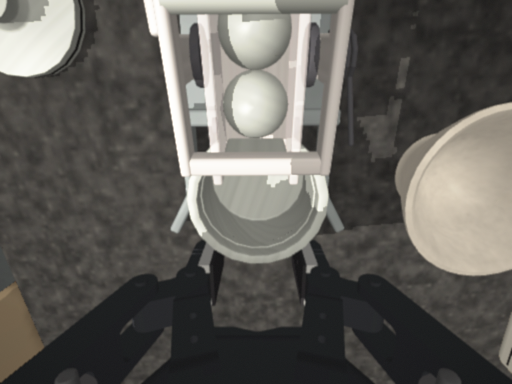

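Call:
{"fn": "step_arm", "kwargs": {"commands": "0.47 0.1 0 0 0 0 0;0.47 0.2 0 0 0 0 0;0.47 0.2 0 0 0 0 0"}}

```text
time_s: 5.78
eef_pos: [541.5, 57.1, 38.7]
ee_rot: [0.001, 0.738, 0.675, -0.001]
force: [-1.3, -13.5, 5.6]
grip_width: 0.47
grip_force: 6.6
```

Call:
{"fn": "step_arm", "kwargs": {"commands": "0.47 0.1 0 0 0 0 0;0.47 0.2 0 0 0 0 0;0.47 0.2 0 0 0 0 0"}}

```text
time_s: 6.03
eef_pos: [541.9, 57.4, 38.9]
ee_rot: [0.002, 0.738, 0.675, -0.002]
force: [-2.8, -26.2, 6.6]
grip_width: 0.472
grip_force: 11.0
```

The force jump at a standstill means the jar is against the back stop. Backing off, rising, shutting the fingers and moving over the plate for a look.

Call:
{"fn": "step_arm", "kwargs": {"commands": "0.47 -0.5 0 0 0 0 0;0.47 -2 0 0 0 0 0;0.47 -5 0 0 0 0 0;0.47 -5 0 -4 0 0 0;0.47 -5 0 -8 0 0 0;0 -5 0 -12 0 0 0;0 -5 0 -16 0 0 0;0 -3 0 -19 0 0 0;0 0 -1 -19 0 0 0;0 3 -2.5 -19 0 0 0;0 6 -3.7 -19 0 0 0;0 6 -3.7 -19 0 0 0;0 6 -3.7 -19 0 0 0"}}

```text
time_s: 7.12
eef_pos: [509.2, 125.3, 228.1]
ee_rot: [-0.001, 0.737, 0.676, -0.0]
force: [-0.0, 0.4, 0.5]
grip_width: -0.001
grip_force: 0.0
```

```bash
python3 - <<'E'
from h import *
s=sense();print(s["eef_pos"],s["ee_rot"],s["force"],s["time_s"],s["grip_width"]);save("w4.png",capture("wrist"))
for l,z in(("thumb_plate",112),("jar",0),("ball_1",78)):
  for d in spot_point("wrist",l)[:2]: print(l,d,at("wrist",d["xy"],z).round(1))
for d in trace("wrist","thumb_plate")[:2]: print(d["rect"],d["score"],at("wrist",d["rect"][:2],105).round(1))
for c in ((0,0),(512,0),(0,384),(512,384)): print(at("wrist",c,112).round(0))
E
```

```text
[509.19193714 125.27109892 228.07976797] [-5.01564677e-04  7.36966116e-01  6.75929500e-01 -5.54253927e-05] [-0.01851352  0.37493891  0.46510694] 7.1167 -0.0013195231472006822
thumb_plate {'xy': [254.5, 105.8], 'score': 0.58} [512.7 200.9 112. ]
jar {'xy': [286.4, 186.3], 'score': 0.86} [545.3  90.9   0. ]
ball_1 {'xy': [296.5, 112.3], 'score': 0.83} [553.1 190.4  78. ]
ball_1 {'xy': [301.0, 66.7], 'score': 0.77} [559.1 230.9  78. ]
[298.5, 64.8, 22.8, 25.7] 0.65 [552.9 229.7 105. ]
[275.1, 139.2, 87.6, 102.7] 0.58 [529.  169.7 105. ]
[326. 295. 112.]
[716. 259. 112.]
[171. -96. 112.]
[ 797. -152.  112.]
```

View pics/w4.png

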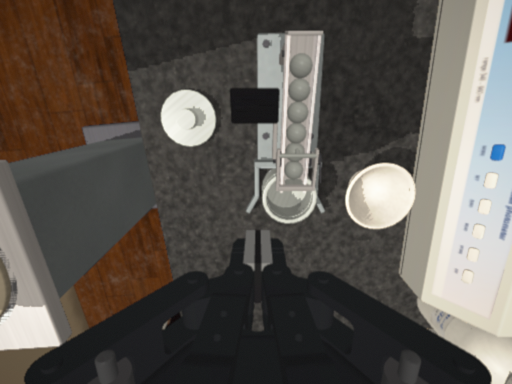

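The plate is at (254,106), giving world (512.7, 200.9), with six balls on the track. The jar is home under the outlet at (288,190). Moving above the plate.

Call:
{"fn": "step_arm", "kwargs": {"commands": "0 3.5 -0.3 0 0 0 0;0 7.4 -0.5 0 0 0 0;0 7.4 -0.5 3 0 0 0;0 7.4 -0.5 6 0 0 0;0 7.4 -0.5 8 0 0 0;0 7.4 -0.5 9 0 0 0;0 7.4 -0.5 9 0 0 0;0 7.4 -0.5 9 0 0 0"}}

```text
time_s: 8.03
eef_pos: [512.0, 197.6, 139.0]
ee_rot: [0.0, 0.738, 0.675, 0.0]
force: [0.2, -0.5, 1.1]
grip_width: -0.003
grip_force: 0.0
```

Call:
{"fn": "step_arm", "kwargs": {"commands": "0 0.2 0 0.5 0 0 0;0 0.3 0 1 0 0 0;0 0.5 0 1.5 0 0 0;0 0.7 0 2 0 0 0;0 0.9 0 2.5 0 0 0;0 1 0 3 0 0 0;0 1.1 0 3.4 0 0 0;0 1.1 0 3.4 0 0 0"}}

```text
time_s: 8.7
eef_pos: [512.2, 209.2, 103.5]
ee_rot: [-0.0, 0.738, 0.675, -0.0]
force: [1.0, 1.4, 2.5]
grip_width: -0.004
grip_force: 1.3
```

Call:
{"fn": "step_arm", "kwargs": {"commands": "0 0 0 0.2 0 0 0;0 0 0 0.4 0 0 0;0 0 0 0.4 0 0 0"}}

```text
time_s: 8.95
eef_pos: [512.4, 209.3, 100.8]
ee_rot: [-0.0, 0.738, 0.675, 0.0]
force: [-2.7, 2.7, 7.9]
grip_width: -0.001
grip_force: 3.7
```

Call:
{"fn": "step_arm", "kwargs": {"commands": "0 0 0 0.2 0 0 0;0 0 0 0.3 0 0 0;0 0 0 0.3 0 0 0"}}

```text
time_s: 9.2
eef_pos: [513.2, 209.8, 100.0]
ee_rot: [0.001, 0.738, 0.675, 0.002]
force: [-7.0, 2.6, 23.7]
grip_width: 0.002
grip_force: 11.6
```

On its stop (24 N, no more travel). Hold it and check.

Call:
{"fn": "step_arm", "kwargs": {"commands": "0 0 0 -0.1 0 0 0;0 0 0 -0.1 0 0 0;0 0 0 -0.1 0 0 0;0 0 0 -0.1 0 0 0;0 0 0 -0.1 0 0 0;0 0 0 -0.1 0 0 0;0 0 0 -0.1 0 0 0;0 0 0 -0.1 0 0 0;0 0 0 -0.1 0 0 0;0 0 0 -0.1 0 0 0;0 0 0 -0.1 0 0 0;0 0 0 -0.1 0 0 0;0 0 0 -0.1 0 0 0;0 0 0 -0.1 0 0 0;0 0 0 -0.1 0 0 0;0 0 0 -0.1 0 0 0"}}

```text
time_s: 10.53
eef_pos: [513.0, 209.7, 100.3]
ee_rot: [0.0, 0.738, 0.675, 0.002]
force: [-4.7, 3.3, 17.9]
grip_width: -0.002
grip_force: 8.6
```

```bash
python3 - <<'E'
from h import *
t=capture("top")[140:240,190:310];s=capture("scene")[150:250,200:320];w=capture("wrist")
a=np.hstack([cv2.resize(t,(400,333)),cv2.resize(s,(400,333))])
save("c5.png",np.vstack([a,np.hstack([cv2.resize(w,(340,255)),np.zeros((255,460,3),np.uint8)])]))
E
```

```text
(no output)
```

View pics/c5.png

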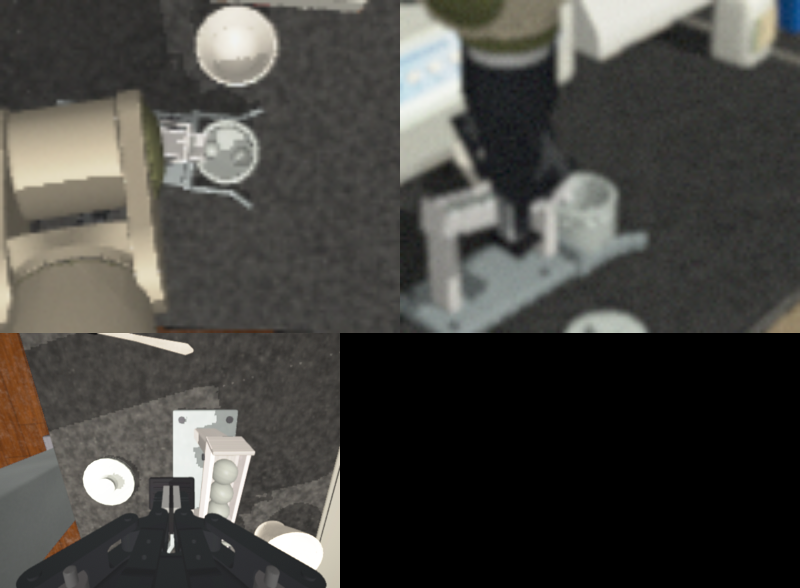

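The jar holds two balls (crop (212,150) and (240,150)). Release fully and let the next two roll down.

Call:
{"fn": "step_arm", "kwargs": {"commands": "0 -0.2 0 -0.7 0 0 0;0 -0.4 0 -1.3 0 0 0;0 -0.6 0 -2 0 0 0;0 -0.8 0 -2.7 0 0 0;0 -1 0 -3.4 0 0 0;0 -1.2 0 -4.2 0 0 0;0 -1.2 0 -5 0 0 0;0 -1.2 0 -5 0 0 0;0 -1.2 0 -5 0 0 0;0 -1.2 0 -5 0 0 0;0 -1.2 0 -5 0 0 0;0 -1.2 0 -5 0 0 0;0 -1.2 0 -5 0 0 0;0 -1.2 0 -5 0 0 0;0 -1.2 0 -5 0 0 0;0 -1.2 0 -5 0 0 0;0 -1.2 0 -5 0 0 0;0 -1.2 0 -5 0 0 0;0 -1.2 0 -5 0 0 0;0 -1.2 0 -5 0 0 0"}}

```text
time_s: 12.35
eef_pos: [511.4, 197.0, 148.3]
ee_rot: [0.0, 0.738, 0.675, 0.0]
force: [0.5, -0.2, 0.3]
grip_width: 0.0
grip_force: 0.0
```

```bash
python3 - <<'E'
from h import *
s=sense();print(s["eef_pos"],s["force"])
t=capture("top")[140:240,190:310];w=capture("wrist")
save("c6.png",np.hstack([cv2.resize(t,(400,333)),cv2.resize(w,(400,333))]))
E
```

```text
[511.36898462 196.98542462 148.32317944] [ 0.51171184 -0.19994503  0.30906039]
```

View pics/c6.png

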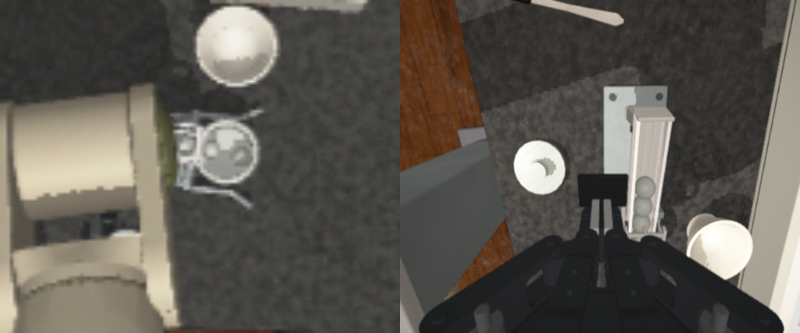

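The remaining balls rolled down to the gate (wrist crop (645,200)) and the plate is back up. Second press.

Call:
{"fn": "step_arm", "kwargs": {"commands": "0 0.1 0 0.8 0 0 0;0 0.2 0 1.4 0 0 0;0 0.4 0 2 0 0 0;0 0.6 0 2.6 0 0 0;0 0.8 0 3.2 0 0 0;0 1 0 3.8 0 0 0;0 1.2 0 4.4 0 0 0;0 1.2 0 4.8 0 0 0;0 1.2 0 5.1 0 0 0;0 1.2 0 5.1 0 0 0;0 1.2 0 5 0 0 0;0 1.2 0 5 0 0 0;0 1.2 0 5 0 0 0;0 1.2 0 5 0 0 0;0 1.2 0 5 0 0 0;0 1.2 0 5 0 0 0;0 1.2 0 5 0 0 0;0 1.2 0 5 0 0 0;0 1.2 0 5 0 0 0;0 1.2 0 5 0 0 0"}}

```text
time_s: 14.12
eef_pos: [513.5, 210.1, 100.2]
ee_rot: [0.001, 0.738, 0.675, 0.002]
force: [-2.7, 4.8, 16.0]
grip_width: 0.001
grip_force: 8.2
```

Call:
{"fn": "step_arm", "kwargs": {"commands": "0 0 0 0 0 0 0;0 0 0 0 0 0 0;0 0 0 0 0 0 0;0 0 0 0 0 0 0;0 0 0 0 0 0 0;0 0 0 0 0 0 0;0 0 0 0 0 0 0;0 0 0 0 0 0 0"}}

```text
time_s: 14.78
eef_pos: [513.5, 210.1, 100.2]
ee_rot: [0.001, 0.738, 0.675, 0.002]
force: [-2.6, 6.0, 16.1]
grip_width: 0.001
grip_force: 8.2
```

```bash
python3 - <<'E'
from h import *
t=capture("top")[165:205,230:280];w=capture("wrist")
save("c7.png",np.hstack([cv2.resize(t,(400,320),interpolation=cv2.INTER_CUBIC),cv2.resize(w,(400,320))]))
E
```

```text
(no output)
```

View pics/c7.png

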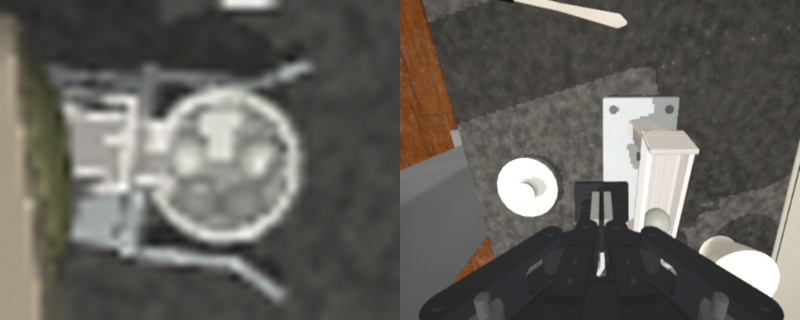

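The jar shows four balls (around (190,155), (258,155), (200,195), (245,195)), and the rest are still held on the track. Release and retreat upward.

Call:
{"fn": "step_arm", "kwargs": {"commands": "0 -0.2 0 -0.7 0 0 0;0 -0.4 0 -1.3 0 0 0;0 -0.6 0 -2 0 0 0;0 -0.8 0 -2.7 0 0 0;0 -1 0 -3.4 0 0 0;0 -1.2 0 -4.2 0 0 0;0 -1.2 0 -6 0 0 0;0 -1.2 0 -9 0 0 0;0 -2 -1 -13 0 0 0;0 -5 -3 -14 0 0 0;0 -8 -6 -14 0 0 0;0 -11 -9 -14 0 0 0;0 -14 -12 -14 0 0 0;0 -14 -12 -14 0 0 0;0 -14 -12 -14 0 0 0;0 -14 -12 -14 0 0 0;0 -14 -12 -14 0 0 0"}}

```text
time_s: 16.3
eef_pos: [381.2, 80.5, 238.5]
ee_rot: [0.0, 0.738, 0.675, 0.0]
force: [-0.8, 0.3, 0.3]
grip_width: -0.002
grip_force: 0.0
```

```bash
python3 - <<'E'
from h import *
s=sense();print(s["eef_pos"],s["force"],s["dq"],s["time_s"])
t=capture("top")[140:240,190:310]
save("c8.png",cv2.resize(t,(720,600),interpolation=cv2.INTER_CUBIC))
E
```

```text
[381.23012985  80.53285233 238.50271498] [-0.80981846  0.2927123   0.27116435] [ 7.30028073e-03  1.08806647e-02 -1.57746394e-04 -7.27681179e-04
 -9.01307609e-05 -1.08385326e-03] 16.3
```

View pics/c8.png

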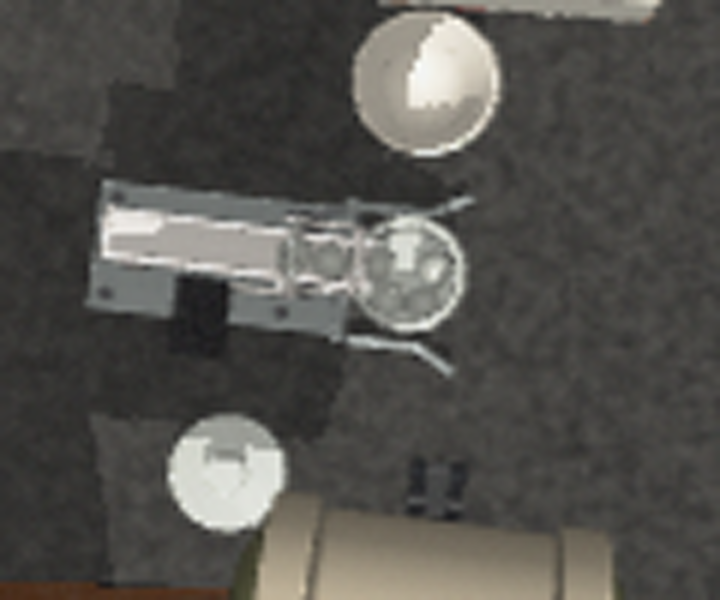

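The jar is home with four balls in it. The last two are at the gate (330,257), the plate is back up, and the lid and mortar haven't moved.

```bash
python3 -c "from rig import *; print(finish_job())"
```

```text
the job is handed in; nothing more can be done
None
```

The job is handed in at about 16 s of the 51 s limit: the jar is home in the cradle with four balls in it, the last two are still in the dispenser, the lever is back up, and the lid and mortar are where they were.

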